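# Slacken the meat press by one notch

### The job

The meat press has been screwed down one notch too far. With a fingertip, push the thumb lever of the ratchet pawl outward, away from the wheel, until the pawl tips over and stays lifted clear of the teeth; then push the wheel back one notch (an eighth of a turn counter-clockwise seen from above) by one of its pegs, and finally push the thumb lever back towards the wheel so that the pawl drops fully into the new notch and locks it. Leave the cup, the jar and the shaker beside the press where they stand.

Things in the scene. Friction and masses are not known exactly. Their poses are not given: they have to be found in the camera images.
- press: The fixed steel meat press: base 200 x 310 x 12 mm (x, y) with a vacuum-packed joint on it, two posts, a cross-beam along its y axis and on top a level ratchet wheel. Origin: centre of the underside at table height, on the wheel's axis; z up; its +y axis points to the end of the beam that bears the pawl (the robot's left). It is turned up to 23 degrees about the vertical.
- wheel_centre (a point): Centre of the wheel's upper face, 152 mm above the table. Steel wheel, 184 mm in diameter; on its rim 8 upward saw teeth, 12 mm high, radius 66 to 88 mm, with 18 degrees of flat floor between them for the pawl's nose (7 mm wide, at radius 76 mm). Low hub (radius 16, height 12 mm). Two upright black pegs, 14 mm in diameter, 45 mm tall, stand opposite each other 48 mm from the axis.
- near_peg (a point): Centre of the top of the peg that starts on the robot's side of the wheel (the press's -x side, 90 degrees counter-clockwise from the pawl seen from above). It moves with the wheel; pushed to the press's -y it turns the wheel counter-clockwise. 2 to 3 N at the peg turns it; the wheel stays where it is left.
- pawl_pivot (a point): Middle of the pawl's hinge pin, 122 mm from the wheel's axis along the press's +y and 14 mm above the wheel's upper face; the pin runs along the press's x, between cheeks 32 mm apart over all whose tops are 8 mm above the pin. The pawl's arm (14 mm wide) reaches 56 mm from here over the wheel's rim and swings up, 70 degrees behind the thumb lever, as the lever is pushed out.
- pawl_thumb (a point): Centre of the thumb lever's head: a lying steel roll, 20 mm in diameter, 28 mm long along the press's x, on a 10 mm rod, 50 mm from the pivot. Pawl down: the head is 17 mm inward (towards the wheel) of the pivot and 47 mm above it. Pawl fully up: 30 mm outward, 40 mm above. Pushed with about 1 N along the press's +y (to lift) or -y (to drop).
- pawl (a joint): Pawl angle (rad): 0 = nose fully down in a notch, about 0.25 = nose riding on a tooth top, 1.0 = fully thrown back. Its heavy head makes it fall to whichever side of about 0.5 it is on, so it stays up or down by itself. While down it blocks the wheel from turning back (counter-clockwise); clockwise it rides over the teeth.
- wheel (a joint): Wheel angle (rad), counter-clockwise from above positive, 0 = middle of the notch it starts in (start within 0.05 of that); notches every 0.785. The pawl's nose has 0.11 rad of play to either side of the middle of a notch.
- salt_cup: Bystander: loose lidded white cup, 66 mm in diameter, 60 mm tall, beside the press on its -y side; origin at the centre of its underside.
- jar: Bystander: loose spice jar with a screw cap, 45 mm wide, 108 mm tall, on the press's +y side; origin at the centre of its underside.
- shaker: Bystander: loose pepper shaker, 44 mm wide, 90 mm tall, on the press's +y side (jar and shaker may have changed places); origin at the centre of its underside.

How it is judged:
On the way, in this order (a step that is already met when the one before it is completed fails the run):
1. the pawl is thrown back clear of the teeth and the wheel still stands in its first notch (value of joint pawl above 0.7 rad and value of joint wheel between -0.2 and 0.2 rad), for 0.2 s.
2. the wheel is turned back one notch while the pawl is up (value of joint pawl above 0.5 rad and value of joint wheel between 0.635 and 0.935 rad), for 0.2 s.
At the end, for the whole second after the job is handed in: The wheel stands one notch (0.785 rad, within 0.15) back, at rest, the pawl's nose is down on the floor of that notch (pawl angle under 0.08 rad), and cup, jar and shaker are within 20 mm of where they stood (value of joint pawl below 0.08 rad and value of joint wheel between 0.635 and 0.935 rad and velocity of joint wheel between -0.05 and 0.05 rad/s and distance of each of salt_cup, jar, shaker from where it was at the start of the episode below 0.02 m); the robot touches nothing.
It fails at once if the wheel is turned back by two notches or more (value of joint wheel above 1.35 rad).
It fails at once if the wheel is tightened by a notch (value of joint wheel below -0.5 rad).
It fails at once if a bystander is lifted, carried or knocked over (distance of any of salt_cup, jar, shaker from where it was at the start of the episode above 0.03 m or angle between any of salt_cup, jar, shaker's own z axis and vertical above 0.5 rad).
It also fails if it takes over 51 s, if anything falls off the work surface, if the arm or the gripper's body presses on something with over 40 N, if the wrist force passes 120 N, or if a joint passes its speed limit or range.

### The arm

A 7-joint arm with a two-finger parallel gripper is mounted at the origin on a cart in front of the work surface, level with it; the furniture and walls round the work are solid. World frame = base frame: x ahead of the robot, y to its left, z up, the work surface at z = 0. Lengths are in m, angles in rad, forces in N, time in s.
With the tool pointing down it reaches from about 0.425 to 0.875 m from the base axis. Payload 4.7 kg.
Tool frame: the origin (TCP) lies at the very end of the fingers, on their centre line; the grasp point (between the pads) lies r.pinch_z behind it (r.pinch_z is the distance from the TCP to the grasp point, in m); z points along the fingers, y is the line along which they close (so a half turn about z gives the same grasp; the last joint's range is limited). The gripper opens to 87 mm and grips with 3 to 60 N. Pads are 19 mm wide; open, the fingers measure 117 mm over their backs; the gripper's body (75 mm by 190 mm) begins 51 mm behind the grasp point.
Start: joints at [0.014, 0.321, -0.07, 1.45, 0.023, 1.371, -0.057], TCP at [0.65, -0, 0.223] pointing down, gripper open.
Joint ranges: [-2.86, 2.86], [-0.3, 2.09], [-1.38, 1.24], [0.06, 2.45], [-1.56, 4.7], [0.09, 2.05], [-2.69, 2.69]. Speed limits (rad/s): [2.57, 2.57, 3.14, 3.14, 3.14, 3.14, 3.14].

### API

Orientations are given as a unit quaternion [w, x, y, z].
In Python, from bench import r, eyes gives the robot as it stands.
- The arm moves only by the tool arm_command, never from a script. Its argument "series" is a list of rows, each an object of numbers: "tx", "ty", "tz": the shift along the tool's x, y, z in mm; "roll": the turn about the tool's z in rad; "hand": the finger opening in mm, from 0 to 87. A call has 1 to 20 rows; each row shifts and turns the commanded pose from where the row before left it, along the tool's axes as they then stand; what a row does not reach is not made up. A row lasts 1/10 s, in which the tool goes at most 50 mm and 8.59 degrees, less where a joint would pass 70% of its speed; a pose out of reach is approached as far as the arm can. A call with a gripper value outside its range is refused whole. The fingers move at their own pace and stop on an object; the grip force is fixed at half the most. Time passes only in rows, so rows that do not move let the fingers close. It gives the time, the measured TCP pose, the force, the opening and the grip force at its end, in the units of the state.
- r.get_state(): the state, without advancing time (a new reading comes with each control period).
- eyes.camera(name): name is "scene" or "side" or "wrist"; returns the picture (384x512x3 uint8, blue, green, red); there is no depth.
- eyes.camera_info(name): a dict with "fx", "fy", "cx", "cy" (pixels), "dist" ([k1, k2, p1, p2, k3] as OpenCV has them; the pictures are not rectified), "position" and "rotation" of the camera in the world. Camera axes: x right, y down, z forward; pixel columns grow to the right and rows downward; lengths in m; the calibration is good to about 2 mm. A picture is of the moment at which its call begins: read the wrist's pose just before it. camera_info takes no time and is no camera call; for the wrist camera it gives the pose at the moment of the call.
- r.close_job(): hands the job in; it is judged then, once.
The state is a dict: "clock": time; "joint_pos": joint angles; "joint_vel": joint speeds; "effort": joint torques, N m; "tool_pos": TCP position; "ee_rot": TCP orientation; "wrist_force": force on the tool from outside, world axes, zero at the start; "torque": the same for the moment, N m; "finger_gap": finger opening in m; "grip_force": force on a finger pad.
Only numpy, scipy, OpenCV 4.12 (cv2) and the standard library are available. Lean on these libraries where they do the work, as an engineer would, in place of code of your own. Each camera call takes 0.05 s, during which the arm holds its last target. There are 200 camera calls.

## Working session

There is one attempt and no reset: what is moved stays moved. The work goes in short steps, Python scripts to look and compute and a tool call to move; the robot and the scene stay as the last step left them, time stands still between calls to the robot, and variables do not carry over. Pictures are saved under pics/ and viewed, at most 10 in all, crops included, and the job is handed in when it is done.

Besides the shell and the picture viewer there is one more tool, called after "Emit:" as a command line: name --argument value ..., lists and objects as JSON in quotes. arm_command: Moves the arm, as the interface text tells. Its arguments: {"type":"object","properties":{"series":{"type":"array","items":{"type":"object","properties":{"tx":{"type":"number"},"ty":{"type":"number"},"tz":{"type":"number"},"roll":{"type":"number"},"hand":{"type":"number"}}}}},"required":["series"]}

```bash
mkdir -p pics
python3 - <<'E'
from bench import r, eyes
import cv2, numpy as np
for n in ("scene","side"):
    im=eyes.camera(n); cv2.imwrite(f"pics/{n}0.png",im); i=eyes.camera_info(n)
    print(n,{k:np.round(v,3).tolist() for k,v in i.items()})
s=r.get_state(); print(s, r.pinch_z)
E
```

```text
scene {'fx': 369.738, 'fy': 369.738, 'cx': 256.267, 'cy': 194.663, 'dist': [0.016, 0.0, 0.0, 0.0, 0.0], 'position': [0.137, 0.846, 0.777], 'rotation': [0.13, -0.247, 0.856, -0.434]}
side {'fx': 374.195, 'fy': 374.195, 'cx': 257.941, 'cy': 186.525, 'dist': [0.013, 0.0, 0.0, 0.0, 0.0], 'position': [0.251, 0.942, 0.744], 'rotation': [0.091, -0.187, 0.863, -0.46]}
{'clock': 0.1, 'joint_pos': array([ 0.01410096,  0.32174503, -0.07005023,  1.45154461,  0.02257513,
        1.37079163, -0.05689825]), 'joint_vel': array([ 0.00060398, -0.00344439, -0.00130142, -0.00249991, -0.00022006,
       -0.00196701, -0.00057543]), 'effort': array([ 1.37795760e-04, -4.92569017e+01, -4.06077392e-01, -3.13399816e+01,
       -6.42974046e-02,  3.95253638e-02,  6.49213871e-05]), 'tool_pos': array([ 6.49510748e-01, -6.15231617e-05,  2.21577307e-01]), 'ee_rot': array([-5.73391363e-04,  7.07109792e-01,  7.07103258e-01, -6.29291745e-04]), 'wrist_force': array([-0.1982645 ,  0.73824985,  0.57490999]), 'torque': array([ 0.02081967, -0.0491896 , -0.04276238]), 'grip_force': 0.0, 'finger_gap': 0.08702403620607813} 0.0187
```

View pics/scene0.png

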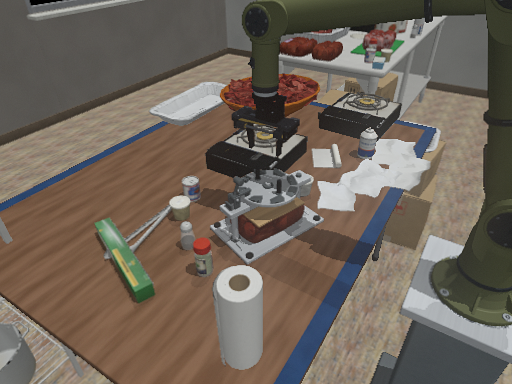

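View pics/side0.png

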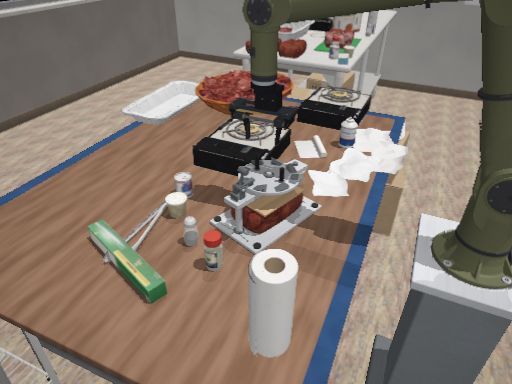

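The scene view shows the press around pixel (268,205), with the pawl at its left (238,190) and the jar and shaker at (203,258) and (187,235). I'll zoom in on both views.

Run:
```python
from bench import r, eyes
import cv2, numpy as np
a=cv2.imread("pics/scene0.png")[155:265,200:330]; b=cv2.imread("pics/side0.png")[150:255,200:330]
cv2.imwrite("pics/zs.png",cv2.resize(a,None,fx=5,fy=5,interpolation=cv2.INTER_CUBIC))
w=eyes.camera("wrist"); cv2.imwrite("pics/w0.png",w)
i=eyes.camera_info("wrist");print({k:np.round(v,3).tolist() for k,v in i.items()})
```

```text
{'fx': 315.655, 'fy': 315.655, 'cx': 257.411, 'cy': 191.794, 'dist': [-0.032, 0.0, 0.0, 0.0, 0.0], 'position': [0.65, 0.08, 0.385], 'rotation': [0.148, 0.989, 0.0, -0.001]}
```

View pics/zs.png

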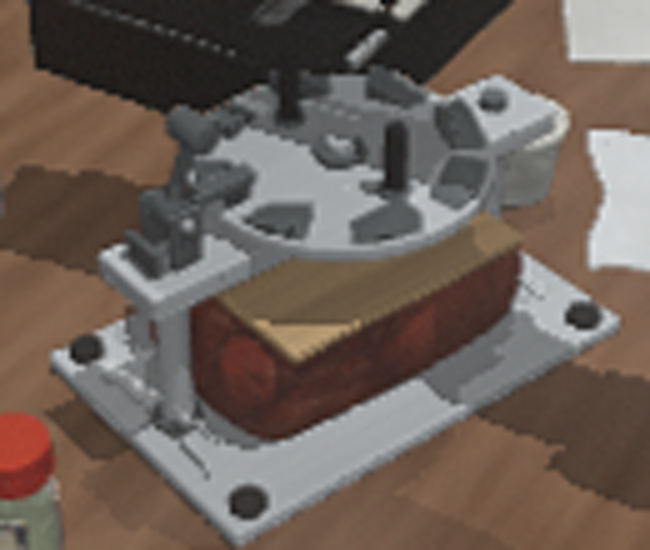

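View pics/w0.png

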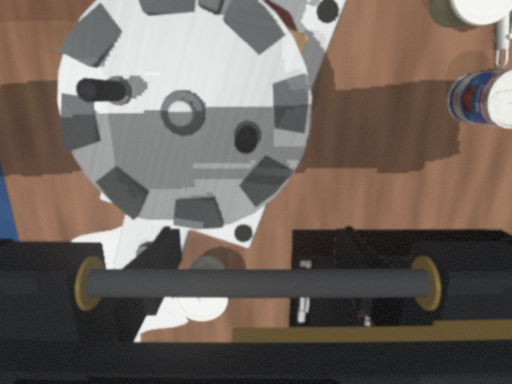

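The zoomed scene view puts the peg tops near (279.2,180) and (257.6,169.5) and the thumb roll near (238,180.5), pawl down. The wrist view puts the near peg top at (88,90), the far one at (247,137) and the hub at (183,113).

```bash
cat > h.py <<'E'
import cv2, numpy as np
from scipy.spatial.transform import Rotation as R
from bench import r, eyes
def ray(i,uv):
    K=np.array([[i["fx"],0,i["cx"]],[0,i["fy"],i["cy"]],[0,0,1.]])
    p=cv2.undistortPoints(np.array([[uv]],float),K,np.array(i["dist"],float))[0,0]
    q=np.array(i["rotation"]); M=R.from_quat(q[[1,2,3,0]]).as_matrix() if q.ndim==1 else q
    return np.array(i["position"]),M@np.array([p[0],p[1],1])
def plane(i,uv,z):
    o,d=ray(i,uv); return o+d*(z-o[2])/d[2]
def proj(i,P):
    q=np.array(i["rotation"]);M=R.from_quat(q[[1,2,3,0]]).as_matrix()
    p=M.T@(np.array(P)-i["position"]); return np.array([i["fx"]*p[0]/p[2]+i["cx"],i["fy"]*p[1]/p[2]+i["cy"]])
E
python3 - <<'E'
from h import *
w=eyes.camera_info("wrist"); s=eyes.camera_info("scene")
np.set_printoptions(precision=4,suppress=True)
print("hub",plane(w,(183,113),.164))
a,b=plane(w,(88,90),.197),plane(w,(247,137),.197)
print("pegs w",a,b,(a+b)/2,np.linalg.norm(a-b),np.degrees(np.arctan2(*(b-a)[[1,0]])))
a,b=plane(s,(279.2,180.2),.197),plane(s,(257.6,169.3),.197)
print("pegs s",a,b,(a+b)/2,np.linalg.norm(a-b))
print("thumb s",plane(s,(238,180.6),.213))
for uv in [(217.2,224.6),(249.4,255.2),(316.4,217.8)]: print("bolt",plane(s,uv,.014))
for n,uv in [("jar lid",(203,244))]: print(n,plane(s,uv,.108))
print("shaker",plane(s,(187,226),.090))
# rim teeth check: red jar lid, cup
print("cup", plane(s,(306,183),.055))
E
```

```text
hub [0.5984 0.0685 0.164 ]
pegs w [0.552  0.0834 0.197 ] [0.6432 0.0563 0.197 ] [0.5976 0.0699 0.197 ] 0.09515981115873205 -16.57731008209561
pegs s [0.5497 0.0838 0.197 ] [0.632  0.0671 0.197 ] [0.5909 0.0754 0.197 ] 0.08399043740386251
thumb s [0.633  0.1658 0.213 ]
bolt [0.722  0.1653 0.014 ]
bolt [0.5623 0.2234 0.014 ]
bolt [ 0.471  -0.0306  0.014 ]
jar lid [0.6344 0.3302 0.108 ]
shaker [0.7327 0.2831 0.09  ]
cup [ 0.5635 -0.1364  0.055 ]
```

Bolts, pegs and hub agree: the press centre is (0.598, 0.069) with yaw about -19.8°. That predicts the thumb at (0.634, 0.168), against (0.633, 0.166) measured. I'll close the hand, align tool x with the press's +y and go to a point inward of the thumb, staying above the pegs.

Emit:
arm_command --series '[{"hand": 0, "roll": 0.115}, {"hand": 0, "roll": 0.115}, {"hand": 0, "roll": 0.115}, {"hand": 0, "tx": 20, "ty": -12}, {"hand": 0, "tx": 20, "ty": -12}, {"hand": 0, "tx": 20, "ty": -12}, {"hand": 0, "tx": 20, "ty": -12}, {"hand": 0, "tx": 20, "ty": -12}, {"hand": 0, "tx": 20, "ty": -12}, {"hand": 0}]'

```text
schema error: expected keys tx, ty, tz, roll, hand
```

```bash
cat >> h.py <<'E'
C=np.array([.598,.069]);t=np.radians(-19.8);X=np.array([np.cos(t),np.sin(t)]);Y=np.array([-X[1],X[0]])
def show():
    s=r.get_state();d=s["tool_pos"][:2]-C
    M=R.from_quat(s["ee_rot"][[1,2,3,0]]).as_matrix()
    print("t",round(s["clock"],2),"press mm",np.round(1e3*np.array([d@X,d@Y,s["tool_pos"][2]]),1),"F",np.round(s["wrist_force"],1),"gap",round(s["finger_gap"],3),"toolx ang",np.degrees(np.arctan2(M[1,0],M[0,0])).round(1),"should",70.2)
E
python3 - <<'E'
from h import *
show()
w=eyes.camera("wrist");a=eyes.camera("scene")[150:220,215:310]
b=eyes.camera("side")[145:215,215:310]
f=lambda x:cv2.resize(x,(380,280),interpolation=cv2.INTER_CUBIC)
cv2.imwrite("pics/c1.png",np.hstack([np.vstack([f(a),f(b)]),cv2.resize(w,(420,560))]))
E
```

```text
t 0.15 press mm [ 71.9 -47.5 221.7] F [-1.  -0.1  0.2] gap 0.087 toolx ang 90.0 should 70.2
```

View pics/c1.png

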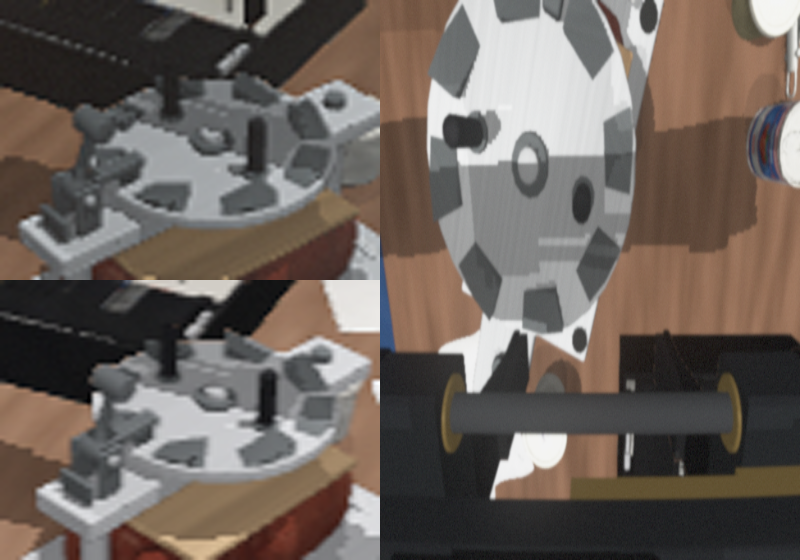

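The command was refused because every key has to be present, so nothing moved. The picture shows the same scene as before, with the pawl down. I'll resend it with all keys.

Emit:
arm_command --series '[{"tx": 0, "ty": 0, "tz": 0, "roll": 0.115, "hand": 0}, {"tx": 0, "ty": 0, "tz": 0, "roll": 0.115, "hand": 0}, {"tx": 0, "ty": 0, "tz": 0, "roll": 0.115, "hand": 0}, {"tx": 20, "ty": -12, "tz": 0, "roll": 0, "hand": 0}, {"tx": 20, "ty": -12, "tz": 0, "roll": 0, "hand": 0}, {"tx": 20, "ty": -12, "tz": 0, "roll": 0, "hand": 0}, {"tx": 20, "ty": -12, "tz": 0, "roll": 0, "hand": 0}, {"tx": 20, "ty": -12, "tz": 0, "roll": 0, "hand": 0}, {"tx": 15, "ty": -12, "tz": 0, "roll": 0, "hand": 0}, {"tx": 0, "ty": 0, "tz": 0, "roll": 0, "hand": 0}, {"tx": 0, "ty": 0, "tz": 0, "roll": 0, "hand": 0}]'

```text
clock: 1.4
tool_pos: [0.6213, 0.132, 0.2226]
ee_rot: [0.0, 0.818, 0.575, -0.0]
wrist_force: [-1.0, -1.4, 0.3]
finger_gap: 0.0071
grip_force: 0.0
```

Run:
```python
from h import *
show()
w=eyes.camera("wrist");a=eyes.camera("scene")[140:220,205:310]
b=eyes.camera("side")[135:215,205:310]
f=lambda x:cv2.resize(x,(380,290),interpolation=cv2.INTER_CUBIC)
cv2.imwrite("pics/c2.png",np.hstack([np.vstack([f(a),f(b)]),cv2.resize(w[:300],(420,580))]))
```

```text
t 1.4 press mm [  0.6  67.1 222.6] F [-1.  -1.4  0.3] gap 0.007 toolx ang 70.3 should 70.2
```

View pics/c2.png

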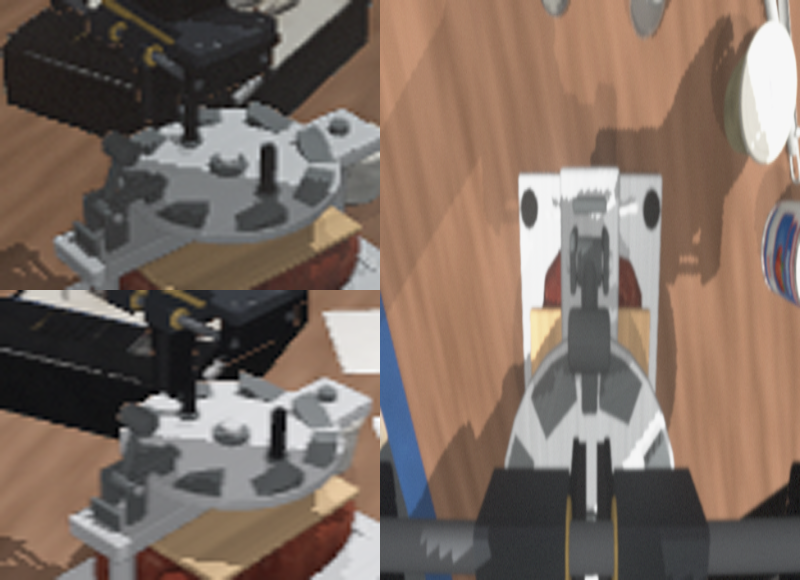

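The thumb head lies straight ahead of the closed fingertips. Next I lower to z≈0.201 and push outward.

Emit:
arm_command --series '[{"tx": 0, "ty": 0, "tz": 11, "roll": 0, "hand": 0}, {"tx": 0, "ty": 0, "tz": 11, "roll": 0, "hand": 0}, {"tx": 6, "ty": 0, "tz": 0, "roll": 0, "hand": 0}, {"tx": 6, "ty": 0, "tz": 0, "roll": 0, "hand": 0}, {"tx": 6, "ty": 0, "tz": 0, "roll": 0, "hand": 0}, {"tx": 6, "ty": 0, "tz": 0, "roll": 0, "hand": 0}, {"tx": 6, "ty": 0, "tz": 0, "roll": 0, "hand": 0}, {"tx": 6, "ty": 0, "tz": 0, "roll": 0, "hand": 0}, {"tx": 6, "ty": 0, "tz": 0, "roll": 0, "hand": 0}, {"tx": 6, "ty": 0, "tz": 0, "roll": 0, "hand": 0}, {"tx": 6, "ty": 0, "tz": 0, "roll": 0, "hand": 0}, {"tx": 5, "ty": 0, "tz": 0, "roll": 0, "hand": 0}, {"tx": 4, "ty": 0, "tz": 0, "roll": 0, "hand": 0}, {"tx": 0, "ty": 0, "tz": 0, "roll": 0, "hand": 0}, {"tx": 0, "ty": 0, "tz": 0, "roll": 0, "hand": 0}, {"tx": 0, "ty": 0, "tz": 0, "roll": 0, "hand": 0}]'

```text
clock: 3.15
tool_pos: [0.6425, 0.1918, 0.2006]
ee_rot: [-0.0, 0.818, 0.575, 0.0]
wrist_force: [-0.1, -0.6, 0.5]
finger_gap: 0.0005
grip_force: 0.0
```

Run:
```python
from h import *
show()
w=eyes.camera("wrist");a=eyes.camera("scene")[140:220,205:310]
b=eyes.camera("side")[135:215,205:310]
f=lambda x:cv2.resize(x,(380,290),interpolation=cv2.INTER_CUBIC)
cv2.imwrite("pics/c3.png",np.hstack([np.vstack([f(a),f(b)]),cv2.resize(w[:300],(420,580))]))
```

```text
t 3.15 press mm [  0.3 130.6 200.6] F [-0.1 -0.6  0.5] gap 0.0 toolx ang 70.2 should 70.2
```

View pics/c3.png

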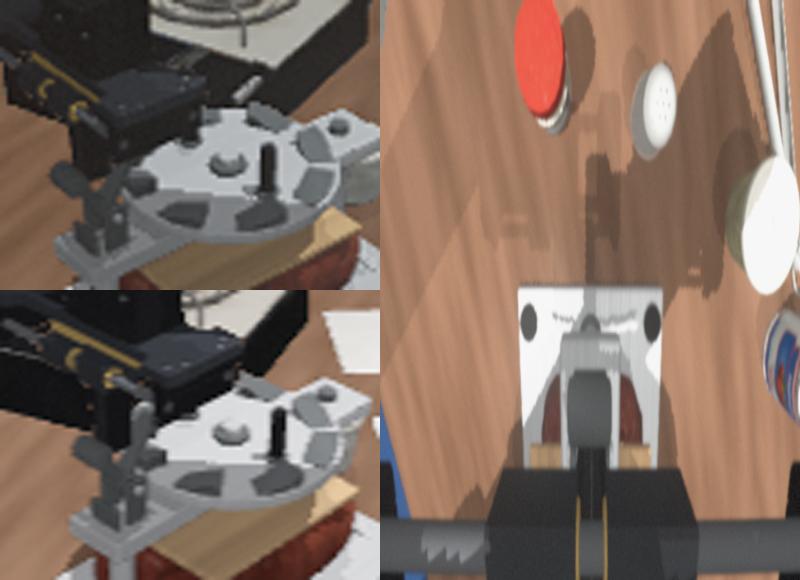

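The pawl is thrown back: the side views show the Y shape with the arm upright. I'll lift out and go over behind the near peg.

Emit:
arm_command --series '[{"tx": 0, "ty": 0, "tz": -15, "roll": 0, "hand": 0}, {"tx": 0, "ty": 0, "tz": -20, "roll": 0, "hand": 0}, {"tx": 0, "ty": 0, "tz": -20, "roll": 0, "hand": 0}, {"tx": -20, "ty": -8, "tz": 0, "roll": 0, "hand": 0}, {"tx": -20, "ty": -8, "tz": 0, "roll": 0, "hand": 0}, {"tx": -20, "ty": -8, "tz": 0, "roll": 0, "hand": 0}, {"tx": -20, "ty": -8, "tz": 0, "roll": 0, "hand": 0}, {"tx": -22, "ty": -9, "tz": 0, "roll": 0, "hand": 0}, {"tx": 0, "ty": 0, "tz": 20, "roll": 0, "hand": 0}, {"tx": 0, "ty": 0, "tz": 20, "roll": 0, "hand": 0}, {"tx": 0, "ty": 0, "tz": 20, "roll": 0, "hand": 0}, {"tx": 0, "ty": 0, "tz": 20, "roll": 0, "hand": 0}, {"tx": 0, "ty": 0, "tz": 0, "roll": 0, "hand": 0}]'

```text
clock: 4.6
tool_pos: [0.5679, 0.1093, 0.1739]
ee_rot: [-0.001, 0.818, 0.575, -0.002]
wrist_force: [-0.4, -1.0, -0.4]
finger_gap: 0.0002
grip_force: 0.0
```

```bash
python3 -c "
from h import *
show()"
```

```text
t 4.6 press mm [-42.   27.8 173.9] F [-0.4 -1.  -0.4] gap 0.0 toolx ang 70.2 should 70.2
```

Emit:
arm_command --series '[{"tx": -5, "ty": 0, "tz": 0, "roll": 0, "hand": 0}, {"tx": -5, "ty": 0, "tz": 0, "roll": 0, "hand": 0}, {"tx": -4, "ty": 0, "tz": 0, "roll": 0, "hand": 0}, {"tx": -4, "ty": 0, "tz": 0, "roll": 0, "hand": 0}, {"tx": -4, "ty": 0, "tz": 0, "roll": 0, "hand": 0}, {"tx": -4, "ty": 0, "tz": 0, "roll": 0, "hand": 0}, {"tx": -4, "ty": 0, "tz": 0, "roll": 0, "hand": 0}, {"tx": -4, "ty": 0, "tz": 0, "roll": 0, "hand": 0}, {"tx": -4, "ty": 0, "tz": 0, "roll": 0, "hand": 0}, {"tx": -4, "ty": 0, "tz": 0, "roll": 0, "hand": 0}, {"tx": -2, "ty": 0, "tz": 0, "roll": 0, "hand": 0}, {"tx": 0, "ty": 0, "tz": 0, "roll": 0, "hand": 0}, {"tx": 0, "ty": 0, "tz": 0, "roll": 0, "hand": 0}]'

```text
clock: 5.9
tool_pos: [0.556, 0.0682, 0.1755]
ee_rot: [0.001, 0.818, 0.575, 0.002]
wrist_force: [7.4, 2.0, -1.4]
finger_gap: 0.0006
grip_force: 3.3
```

Run:
```python
from h import *
show()
w=eyes.camera("wrist");cv2.imwrite("pics/w4.png",w)
a=eyes.camera("scene")[140:220,205:310];cv2.imwrite("pics/s4.png",eyes.camera("scene"))
b=eyes.camera("side")[135:215,205:310]
f=lambda x:cv2.resize(x,(380,290),interpolation=cv2.INTER_CUBIC)
cv2.imwrite("pics/c4.png",np.hstack([np.vstack([f(a),f(b)]),cv2.resize(w[:300],(420,580))]))
```

```text
t 5.9 press mm [-39.2 -15.  175.5] F [ 7.4  2.  -1.4] gap 0.001 toolx ang 70.2 should 70.2
```

View pics/c4.png

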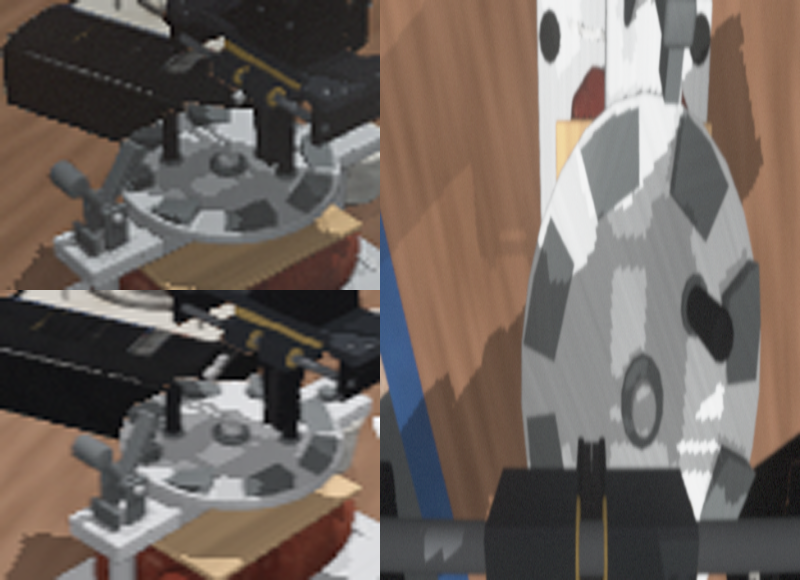

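The wheel has turned: the other peg is at about (698,305) to (715,340) in the montage, with its upper end lower right. The pawl is still up. I'll compute the angle.

Run:
```python
from h import *
i=eyes.camera_info("wrist")
f=lambda x,y:((x-380)*512/420,y*300/580)
im=cv2.imread("pics/w4.png")[:300]
m=(im.max(2)<45).astype(np.uint8); m[:,:300]=0; m[230:]=0
n,l,s,c=cv2.connectedComponentsWithStats(m)
print([(s[k].tolist()) for k in range(1,n) if s[k,4]>80])
for nm,uv,z in [("top",f(716,343),.197),("base",f(697,302),.152),("hub",f(645,405),.164)]:
    p=plane(i,uv,z)[:2]-C; q=np.array([p@X,p@Y])
    print(nm,np.round(uv,1),np.round(q*1e3,1),"rad",np.hypot(*q).round(4),"wheel",np.arctan2(q[1],q[0]).round(3))
```

```text
[[375, 148, 55, 38, 1134]]
top [409.6 177.4] [31.9 28.5] rad 0.0427 wheel 0.729
base [386.4 156.2] [38.5 30.2] rad 0.049 wheel 0.664
hub [323.  209.5] [-0.5  0.5] rad 0.0007 wheel 2.351
```

The wheel is at about 0.70 to 0.72 rad. 3 mm more brings it to about 0.785, then I back off, lift and cross over to the outside of the thumb.

Emit:
arm_command --series '[{"tx": -2, "ty": 0, "tz": 0, "roll": 0, "hand": 0}, {"tx": -1, "ty": 0, "tz": 0, "roll": 0, "hand": 0}, {"tx": 0, "ty": 0, "tz": 0, "roll": 0, "hand": 0}, {"tx": 0, "ty": 0, "tz": 0, "roll": 0, "hand": 0}, {"tx": 0, "ty": 0, "tz": 0, "roll": 0, "hand": 0}, {"tx": 5, "ty": 0, "tz": 0, "roll": 0, "hand": 0}, {"tx": 5, "ty": 0, "tz": 0, "roll": 0, "hand": 0}, {"tx": 0, "ty": 0, "tz": -25, "roll": 0, "hand": 0}, {"tx": 0, "ty": 0, "tz": -25, "roll": 0, "hand": 0}, {"tx": 0, "ty": 0, "tz": -30, "roll": 0, "hand": 0}, {"tx": 0, "ty": 0, "tz": 0, "roll": 0, "hand": 0}]'

```text
clock: 7.2
tool_pos: [0.5582, 0.0745, 0.2596]
ee_rot: [0.001, 0.818, 0.575, 0.002]
wrist_force: [0.4, 0.3, 1.1]
finger_gap: 0.0003
grip_force: 0.0
```

Run:
```python
from h import *
show()
i=eyes.camera_info("wrist")
w=eyes.camera("wrist");cv2.imwrite("pics/w5.png",w)
for q in ([34,34,197],[34,34,152],[-34,-34,197],[0,0,164]):
    P=C+(X*q[0]+Y*q[1])/1e3; print(q,proj(i,[*P,q[2]/1e3]).round(1))
```

```text
t 7.2 press mm [-39.3  -8.3 259.6] F [0.4 0.3 1.1] gap 0.0 toolx ang 70.2 should 70.2
[34, 34, 197] [358.8 149.9]
[34, 34, 152] [342.5 141.4]
[-34, -34, 197] [263.9 236.5]
[0, 0, 164] [303.2 183.4]
```

View pics/w5.png

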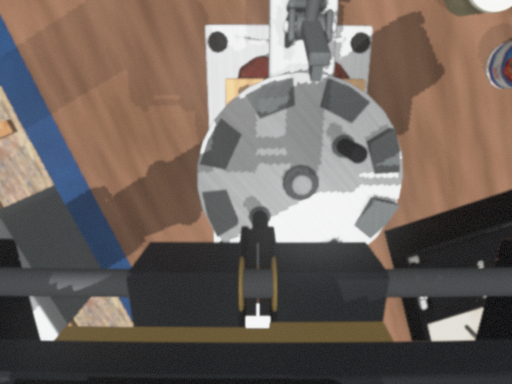

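The hub is at (300,183) and the far peg base at (342,141), where a 0.785 rad turn predicts it. Now over to the outside of the thumb and down.

Emit:
arm_command --series '[{"tx": 22, "ty": 4, "tz": 0, "roll": 0, "hand": 0}, {"tx": 22, "ty": 4, "tz": 0, "roll": 0, "hand": 0}, {"tx": 22, "ty": 4, "tz": 0, "roll": 0, "hand": 0}, {"tx": 22, "ty": 4, "tz": 0, "roll": 0, "hand": 0}, {"tx": 22, "ty": 4, "tz": 0, "roll": 0, "hand": 0}, {"tx": 22, "ty": 4, "tz": 0, "roll": 0, "hand": 0}, {"tx": 22, "ty": 5, "tz": 0, "roll": 0, "hand": 0}, {"tx": 22, "ty": 5, "tz": 0, "roll": 0, "hand": 0}, {"tx": 22, "ty": 5, "tz": 0, "roll": 0, "hand": 0}, {"tx": 0, "ty": 0, "tz": 0, "roll": 0, "hand": 0}, {"tx": 0, "ty": 0, "tz": 20, "roll": 0, "hand": 0}, {"tx": 0, "ty": 0, "tz": 20, "roll": 0, "hand": 0}, {"tx": 0, "ty": 0, "tz": 20, "roll": 0, "hand": 0}, {"tx": 0, "ty": 0, "tz": 0, "roll": 0, "hand": 0}]'

```text
clock: 8.65
tool_pos: [0.6578, 0.2456, 0.1906]
ee_rot: [-0.001, 0.818, 0.575, -0.005]
wrist_force: [-0.9, 0.1, -0.5]
finger_gap: 0.0006
grip_force: 0.0
```

```bash
python3 -c "
from h import *
show()"
```

```text
t 8.65 press mm [ -3.6 186.4 190.6] F [-0.9  0.1 -0.5] gap 0.001 toolx ang 70.2 should 70.2
```

Emit:
arm_command --series '[{"tx": 0, "ty": 3, "tz": -5, "roll": 0, "hand": 0}, {"tx": -6, "ty": 0, "tz": 0, "roll": 0, "hand": 0}, {"tx": -6, "ty": 0, "tz": 0, "roll": 0, "hand": 0}, {"tx": -5, "ty": 0, "tz": 0, "roll": 0, "hand": 0}, {"tx": -5, "ty": 0, "tz": 0, "roll": 0, "hand": 0}, {"tx": -5, "ty": 0, "tz": 0, "roll": 0, "hand": 0}, {"tx": -5, "ty": 0, "tz": 0, "roll": 0, "hand": 0}, {"tx": -5, "ty": 0, "tz": 0, "roll": 0, "hand": 0}, {"tx": -5, "ty": 0, "tz": 0, "roll": 0, "hand": 0}, {"tx": -5, "ty": 0, "tz": 0, "roll": 0, "hand": 0}, {"tx": -5, "ty": 0, "tz": 0, "roll": 0, "hand": 0}, {"tx": -5, "ty": 0, "tz": 0, "roll": 0, "hand": 0}, {"tx": -4, "ty": 0, "tz": 0, "roll": 0, "hand": 0}, {"tx": 0, "ty": 0, "tz": 0, "roll": 0, "hand": 0}, {"tx": 0, "ty": 0, "tz": 0, "roll": 0, "hand": 0}]'

```text
clock: 10.15
tool_pos: [0.6427, 0.1897, 0.2006]
ee_rot: [-0.0, 0.818, 0.575, 0.0]
wrist_force: [-0.0, -0.3, 0.1]
finger_gap: 0.0003
grip_force: 0.0
```

```bash
python3 -c "
from h import *
show()"
```

```text
t 10.15 press mm [  1.2 128.7 200.6] F [-0.  -0.3  0.1] gap 0.0 toolx ang 70.2 should 70.2
```

Emit:
arm_command --series '[{"tx": 10, "ty": 0, "tz": 0, "roll": 0, "hand": 0}, {"tx": 15, "ty": 0, "tz": 0, "roll": 0, "hand": 0}, {"tx": 15, "ty": 0, "tz": -20, "roll": 0, "hand": 0}, {"tx": 0, "ty": 0, "tz": -30, "roll": 0, "hand": 0}, {"tx": 0, "ty": 0, "tz": -30, "roll": 0, "hand": 0}, {"tx": -30, "ty": 0, "tz": 0, "roll": 0, "hand": 0}, {"tx": -30, "ty": 0, "tz": 0, "roll": 0, "hand": 0}, {"tx": -30, "ty": 0, "tz": 0, "roll": 0, "hand": 0}, {"tx": -30, "ty": 0, "tz": 0, "roll": 0, "hand": 0}, {"tx": -30, "ty": 0, "tz": 0, "roll": 0, "hand": 0}, {"tx": 0, "ty": 0, "tz": 0, "roll": 0, "hand": 0}, {"tx": 0, "ty": 0, "tz": 0, "roll": 0, "hand": 0}]'

```text
clock: 11.35
tool_pos: [0.606, 0.0871, 0.2809]
ee_rot: [-0.0, 0.818, 0.575, 0.001]
wrist_force: [-0.4, -0.4, -0.9]
finger_gap: 0.0007
grip_force: 0.0
```

Run:
```python
from h import *
show()
i=eyes.camera_info("wrist")
for n,y,z in(("thumb down",105,213),("pivot",122,166),("thumb.25",117,216)):
    P=C+Y*y/1e3; print(n,proj(i,[*P,z/1e3]).round(1))
w=eyes.camera("wrist");a=eyes.camera("scene")[160:230,205:300]
b=eyes.camera("side")[145:215,205:300]
f=lambda x:cv2.resize(x,(380,290),interpolation=cv2.INTER_CUBIC)
cv2.imwrite("pics/c6.png",np.hstack([np.vstack([f(a),f(b)]),cv2.resize(w[:300,100:400],(420,580))]))
```

```text
t 11.35 press mm [  1.4  19.8 280.9] F [-0.4 -0.4 -0.9] gap 0.001 toolx ang 70.2 should 70.2
thumb down [255.6  87.4]
pivot [255.9  67.1]
thumb.25 [255.6  68.6]
```

View pics/c6.png

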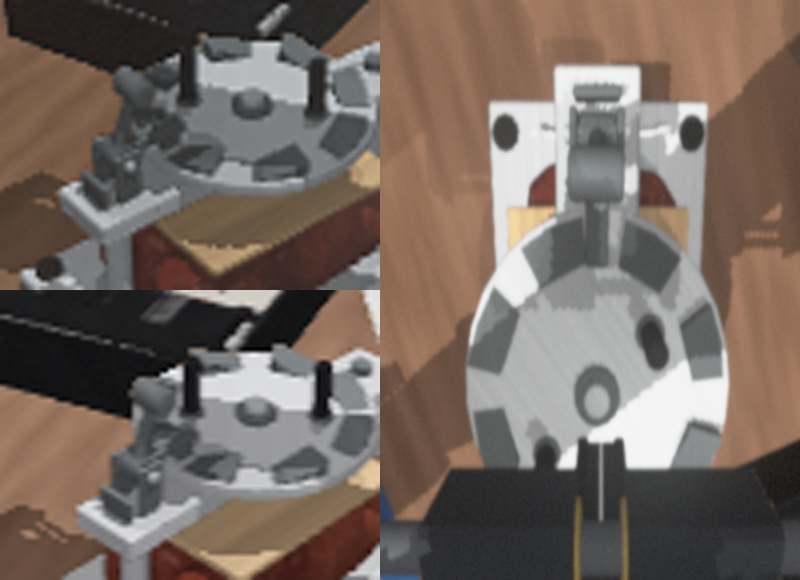

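The thumb is at wrist row ~89, where pawl down predicts 87 and riding on a tooth predicts 69. The nose sits between two teeth. I'll compare numerically against the start picture, then hand in if it agrees.

Run:
```python
from h import *
ok=True
for n,(u,v) in (("scene",(238,180)),("side",(236,170))):
    a=cv2.imread(f"pics/{n}0.png");b=eyes.camera(n);i=eyes.camera_info(n)
    u,v=proj(i,[*(C+Y*.105),.213]).round().astype(int)
    g=lambda z:cv2.resize(cv2.Laplacian(cv2.cvtColor(z,cv2.COLOR_BGR2GRAY),cv2.CV_32F,ksize=3) if 0 else cv2.cvtColor(z,cv2.COLOR_BGR2GRAY),None,fx=4,fy=4,interpolation=cv2.INTER_CUBIC)
    T=g(a[v-6:v+7,u-7:u+8]);S=g(b[v-14:v+15,u-15:u+16])
    m=cv2.matchTemplate(S,T,cv2.TM_CCOEFF_NORMED);_,s,_,l=cv2.minMaxLoc(m)
    d=np.array(l)/4-8
    q=[proj(i,[*(C+Y*y),z]) for y,z in((.105,.213),(.109,.2143))]
    print(n,(u,v),"score",round(s,2),"shift",d,"0.08rad would be",(q[1]-q[0]).round(2)); ok&=bool(np.abs(d).max()<1.3)
print(ok)
if ok: print(r.close_job())
```

```text
scene (np.int64(237), np.int64(181)) score 0.73 shift [ 0.25 -0.5 ] 0.08rad would be [-1.22  0.11]
side (np.int64(242), np.int64(170)) score 0.83 shift [0. 0.] 0.08rad would be [-1.07  0.14]
True
the job is handed in; nothing more can be done
None
```

I handed the job in: the pawl was thrown back, the wheel was pushed back one notch (about 0.79 rad by camera), and the pawl is down in the new notch as far as the pictures show; nothing was moved near the cup, jar and shaker, but I didn't re-measure them or get a verdict back.

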